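# Clear the wedge off the plate rack and put the jig plate away

### The arm

A 7-joint arm with a two-finger parallel gripper is mounted at the origin on a cart in front of the work surface, level with it; the furniture and walls round the work are solid. World frame = base frame: x ahead of the robot, y to its left, z up, the work surface at z = 0. Lengths are in m, angles in rad, forces in N, time in s.
With the tool pointing down it reaches from about 0.35 to 0.775 m from the base axis. Payload 3.1 kg.
Tool frame: the origin (TCP) lies at the very end of the fingers, on their centre line; the grasp point (between the pads) lies 19 mm behind it; z points along the fingers, y is the line along which they close (so a half turn about z gives the same grasp; the last joint's range is limited). The gripper opens to 85 mm and grips with 20 to 120 N. Pads are 22 mm wide; open, the fingers measure 114 mm over their backs; the gripper's body (76 mm by 85 mm) begins 54 mm behind the grasp point. The pads swing forward as they close: fully open they stand 13 mm farther back than shut.
Start: joints at [1.272, 0.311, 0.014, 1.512, -0.004, 1.319, -0.027], TCP at [0.14, -0.532, 0.231] pointing down, gripper open.
Joint ranges: [-2.7, 2.7], [-0.3, 1.91], [-1.27, 1.3], [0.12, 2.57], [-1.44, 4.58], [0.2, 2.03], [-3.05, 3.05]. Speed limits (rad/s): [2.79, 2.79, 3.14, 3.14, 3.14, 3.14, 3.14].

### API

Orientations are given as a unit quaternion [x, y, z, w].
In Python, from workcell import env, imaging, workorder gives the robot as it stands. The module is installed in compiled form; this text tells all that it offers.
- The arm moves only by the shell command python3 -m jog 'ROWS' [OPENING]. ROWS is JSON, a list of rows, each a list of 2 entries, a list of its own where there are three numbers: the shift along the tool's x, y, z in m, then the turn, a rotation vector about the tool's x, y, z in degrees. In form: [[[x, y, z], [rx, ry, rz]], ...]. A call has 1 to 20 rows; each row is the pose to reach, as a shift and turn from the pose commanded when the call began, along the tool's axes at that moment; what a row does not reach only later rows make up. A row lasts 1/10 s, in which the tool goes at most 50 mm and 8.59 degrees, less where a joint would pass 70% of its speed; a pose out of reach is approached as far as the arm can. A call with a gripper value outside its range is refused whole. OPENING is the opening, from 0 (shut) to 1 (fully open), set as the call begins (- or left out, the last holds). The fingers move at their own pace and stop on an object; the grip force is fixed at half the most. Time passes only in rows, so rows that repeat a pose let the fingers close. It gives the time, the measured TCP pose, the force, the opening and the grip force at its end, in the units of the state.
- env.get_obs(): the state, without advancing time (a new reading comes with each control period).
- imaging.capture(name): name is "side" or "top"; returns (picture, depth): 400x640x3 uint8, red, green, blue; 400x640 float32, m along the optical axis (not along the pixel's ray), 0 where there is no reading.
- imaging.camera_info(name): a dict with "fx", "fy", "cx", "cy" (pixels), "T" (4x4, takes a point from camera to world coordinates). Camera axes: x right, y down, z forward; pixel columns grow to the right and rows downward; lengths in m; the calibration is good to about 2 mm. A picture is of the moment at which its call begins. camera_info takes no time and is no camera call.
- workorder.job_done(): hands the job in; it is judged then, once.
The state is a dict: "clock": time; "joints": joint angles; "joint_velocities": joint speeds; "joint_efforts": joint torques, N m; "tcp_pos": TCP position; "tcp_rot": TCP orientation; "contact_force": force on the tool from outside, world axes, zero at the start; "torque": the same for the moment, N m; "opening": finger opening in m; "finger_force": force on a finger pad.
Only numpy, scipy, OpenCV 4.12 (cv2) and the standard library are available. Lean on these libraries where they do the work, as an engineer would, in place of code of your own. Each camera call takes 0.05 s, during which the arm holds its last target. There are 200 camera calls.

### The job

A wooden wedge was left lying over the only empty groove of the wooden plate rack. Take it off and lay it flat in the metal tray, then put the jig plate that is leaning on the wooden rest away in the freed groove: standing on its long edge, fully down, about centred along the groove. Leave the two plates already in the rack in their places.

Things in the scene. Friction and masses are not known exactly. Their poses are not given: they have to be found in the camera images.
- wedge: Loose plain hardwood wedge, 32 mm wide (its x), 100 mm long (its y), 26 mm high at its -y end, tapering to 7 mm at its +y end. Its flat underside lies on the top of the rack, along the empty groove. Origin at the centre of the underside; z up.
- plate: Steel jig plate, 8 mm thick (its x), 110 mm long (its y), 80 mm high (its z), 0.4 kg, small dark holes in its faces. Origin at the centre of the plate. The one to put away: leans on the wooden rest, its top tilted 0.3 rad from upright toward the rest's -x (its z axis runs up along the plate). Its upper 40 mm stand clear of the rest on both faces.
- stored_plate_a: Steel jig plate, 8 mm thick (its x), 110 mm long (its y), 80 mm high (its z), 0.4 kg, small dark holes in its faces. Origin at the centre of the plate. Already stands on its long edge in a groove of the rack.
- stored_plate_b: Steel jig plate, 8 mm thick (its x), 110 mm long (its y), 80 mm high (its z), 0.4 kg, small dark holes in its faces. Origin at the centre of the plate. Already stands on its long edge in another groove of the rack.
- rack: Fixed wooden rack block, 173 mm (its x) by 120 mm (its y) by 45 mm high, with three straight grooves 13 mm wide and 30 mm deep, running along its y through both ends, at x = -60, 0 and +60 mm. Origin at the centre of its underside on the bench. Any of the three can be the empty one: it is the one under the wedge.
- groove0 (a point): Middle of the floor of the groove at x = -60 mm of the rack, 15 mm above the bench (a plate that stands in it has its origin 40 mm higher). Axes as the rack.
- groove1 (a point): The same for the middle groove.
- groove2 (a point): The same for the groove at x = +60 mm.
- rest: Fixed wooden easel, foot board 85 mm (its x) by 125 mm (its y) by 12 mm high, with a slanting back board 40 mm long up the slope, 8 mm thick, on the plate's robot side, and a 9 mm high lip at the plate's foot. Origin at the centre of its underside on the bench; its -x faces the robot. The plate's length lies along its y.
- tray: Fixed open shallow aluminium tray, 110 mm (its x) by 150 mm (its y), walls 24 mm high and 4 mm thick, floor about 4 mm thick. Origin at the centre of its underside on the bench; empty at the start.

How it is judged:
By the outcome, as a careful person would: the job done as asked, in the order asked, and still so for the second after the job is handed in, with the robot touching nothing.
It also fails if it takes over 58 s, if anything falls off the work surface, if the arm or the gripper's body presses on something with over 40 N, if the wrist force passes 120 N, or if a joint passes its speed limit or range.

## Working session

There is one attempt and no reset: what is moved stays moved. The work goes in short steps, Python scripts to look and compute and a shell command to move; the robot and the scene stay as the last step left them, time stands still between calls to the robot, and variables do not carry over. Pictures are saved under pics/ and viewed, at most 10 in all, crops included, and the job is handed in when it is done.

```bash
mkdir -p pics
cat > h.py <<'E'
import numpy as np,cv2
from workcell import env,imaging,workorder
from scipy.spatial.transform import Rotation as R
def cap(n,tag):
    p,d=imaging.capture(n); cv2.imwrite(f'pics/{tag}.png',p[:,:,::-1]); np.save(f'pics/{tag}.npy',d); return p,d
def world(n,d):
    c=imaging.camera_info(n);v,u=np.mgrid[:400,:640]
    P=np.stack([(u-c['cx'])/c['fx']*d,(v-c['cy'])/c['fy']*d,d,np.ones_like(d)],-1)
    return (P@c['T'].T)[...,:3]
def ray(n,u,v,z):
    c=imaging.camera_info(n);T=c['T'];r=T[:3,:3]@[(u-c['cx'])/c['fx'],(v-c['cy'])/c['fy'],1]
    return T[:3,3]+r*(z-T[2,3])/r[2]
E
python3 - <<'E'
from h import *
for n in('side','top'):
    cap(n,n+'0'); c=imaging.camera_info(n); print(n,c['fx'],c['T'].round(3).tolist())
o=env.get_obs();print(o['clock'],o['tcp_pos'],o['tcp_rot'],o['opening'])
E
```

```text
side 437.6708912898306 [[-0.857, -0.194, 0.477, 0.148], [-0.515, 0.369, -0.774, 0.929], [-0.026, -0.909, -0.417, 0.444], [0.0, 0.0, 0.0, 1.0]]
top 365.96890862867923 [[-0.02, -0.979, 0.201, 0.389], [-1.0, 0.02, -0.004, 0.248], [0.0, -0.201, -0.98, 0.915], [0.0, 0.0, 0.0, 1.0]]
0.1 [ 0.1395479  -0.53134164  0.23034669] [ 9.91762736e-01  1.28084363e-01 -1.71759825e-04 -1.02110838e-03] 0.08526658620234358
```

View pics/top0.png

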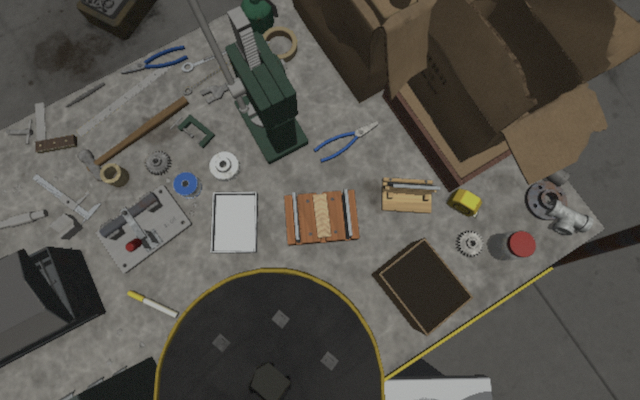

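View pics/side0.png

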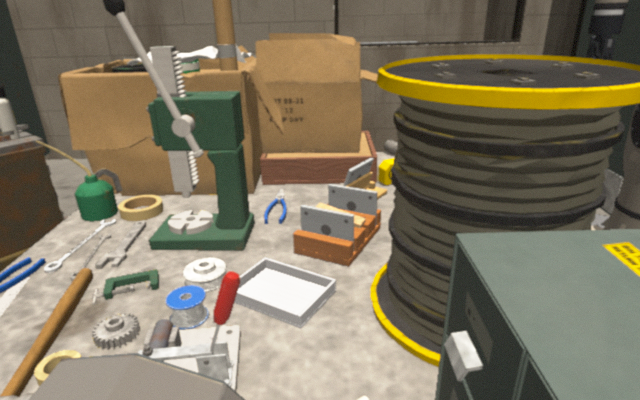

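The top view shows the tray at about (235,222), the rack at (321,217) with the wedge on the middle groove, and the plate on the rest at (408,190). A tall drum at (270,350) and a dark box at (420,287) stand on the robot's side. The side view shows the rack at (338,232), the tray at (285,290) and the rest at (365,180).

Run:
```python
from h import *
t=cv2.imread('pics/top0.png');s=cv2.imread('pics/side0.png')
cv2.imwrite('pics/tc.png',cv2.resize(t[170:270,200:450],None,fx=3.2,fy=3.2,interpolation=2))
cv2.imwrite('pics/sc.png',cv2.resize(s[145:325,230:400],None,fx=3.3,fy=3.3,interpolation=2))
for n in('top','side'):
    W=world(n,np.load(f'pics/{n}0.npy'));np.save(f'pics/W{n}.npy',W)
W=np.load('pics/Wtop.npy')
for u,v in [(235,222),(270,350),(270,272),(350,290),(384,370),(420,287),(375,275),(425,240),(321,215),(321,238),(321,196),(305,217),(338,217),(296,215),(349,212),(410,205),(410,187),(435,390),(270,110),(420,60),(464,202),(290,190),(390,100)]:
    print(u,v,W[v,u].round(3))
```

```text
235 222 [0.526 0.441 0.   ]
270 350 [0.287 0.311 0.361]
270 272 [0.396 0.311 0.36 ]
350 290 [ 0.354  0.158 -0.001]
384 370 [ 0.171  0.086 -0.   ]
420 287 [0.36  0.011 0.084]
375 275 [0.388 0.105 0.055]
425 240 [0.461 0.001 0.114]
321 215 [0.53  0.226 0.06 ]
321 238 [0.48  0.226 0.015]
321 196 [0.574 0.225 0.069]
305 217 [0.528 0.264 0.047]
338 217 [0.527 0.185 0.046]
296 215 [0.526 0.283 0.094]
349 212 [0.53  0.163 0.093]
410 205 [0.559 0.    0.013]
410 187 [0.587 0.018 0.09 ]
435 390 [ 0.125 -0.029 -0.001]
270 110 [0.694 0.321 0.281]
420 60 [0.831 0.013 0.219]
464 202 [ 0.555 -0.116  0.059]
290 190 [ 0.607  0.302 -0.001]
390 100 [0.835 0.037 0.031]
```

View pics/tc.png

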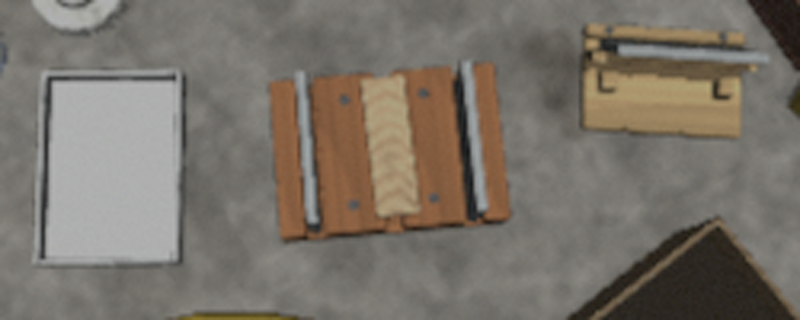

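View pics/sc.png

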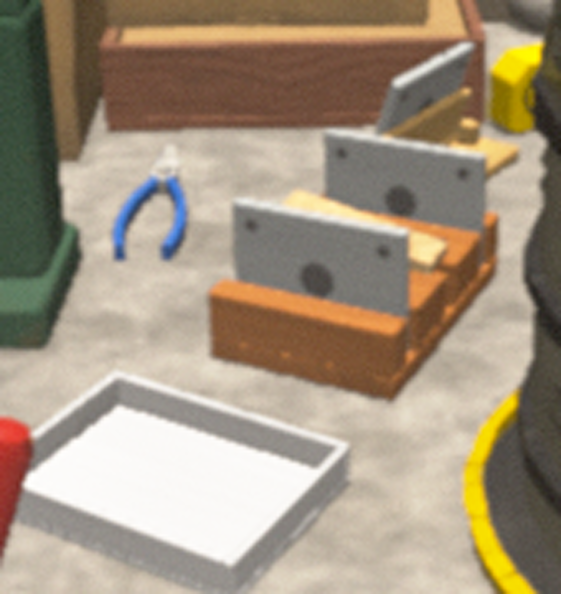

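The top crop gives these pixel positions:
- **Rack top corners:** (270,82), (495,65), (510,218), (282,240).
- **Wedge:** from (362,78)–(404,75) down to (378,217)–(418,212), with the thick end far from the robot.
- **Leaning plate, top edge:** (615,47) to (768,58).
- **Tray:** (42,70) to (182,263).

In the side crop, the rack top corners are (213,287), (405,318) and (497,215). The leaning plate's top corners are (392,85) and (472,45).

```bash
cat >> h.py <<'E'
def tri(ut,us):
    A=[];b=[]
    for n,(u,v) in(('top',ut),('side',us)):
        c=imaging.camera_info(n);T=c['T'];r=T[:3,:3]@[(u-c['cx'])/c['fx'],(v-c['cy'])/c['fy'],1];r/=np.linalg.norm(r)
        M=np.eye(3)-np.outer(r,r);A.append(M);b.append(M@T[:3,3])
    x=np.linalg.lstsq(np.vstack(A),np.hstack(b),rcond=None)[0]
    return x,np.linalg.norm(np.vstack(A)@x-np.hstack(b))
E
python3 - <<'E'
from h import *
tc=lambda p:(p[0]/3.2+200-.35,p[1]/3.2+170-.35)
sc=lambda p:(p[0]/3.3+230-.35,p[1]/3.3+145-.35)
for k,a,b in [('rack +y far',(270,82),(213,287)),('rack +y near',(282,240),(405,318)),('rack -y near',(510,218),(497,215)),('plate +y',(612,45),(392,85)),('plate -y',(768,58),(472,45)),
 ('stA far',(299,72),(235,201)),('stA near',(314,222),(408,235)),('stB far',(466,62),(326,132)),('stB near',(484,210),(485,157)),('tray far-y',(182,70),(120,375)),('tray near-y',(180,263),(348,447)),('tray near+y',(36,264),(235,570))]:
    x,e=tri(tc(a),sc(b));print(k,x.round(4),round(e,4))
print('by z: rack',[ray('top',*tc(p),.045)[:2].round(4).tolist() for p in((270,82),(495,65),(510,218),(282,240))])
W=np.load('pics/Wtop.npy');S=np.load('pics/Wside.npy')
def rect(name,P,lo,hi,box):
    m=(P[...,2]>lo)&(P[...,2]<hi)&(P[...,0]>box[0])&(P[...,0]<box[1])&(P[...,1]>box[2])&(P[...,1]<box[3])
    q=P[m].astype(np.float32);r=cv2.minAreaRect(q[:,:2]);print(name,len(q),np.round(r[0],4),np.round(r[1],4),round(r[2],2),'z',np.percentile(q[:,2],[5,50,95]).round(4));return q
rect('racktop',W,.036,.054,(.42,.63,.11,.33))
rect('wedge',W,.052,.08,(.45,.62,.205,.245))
rect('stA',W,.085,.1,(.42,.63,.26,.32));rect('stB',W,.085,.1,(.42,.63,.12,.2))
rect('tray',W,.012,.035,(.43,.63,.36,.52))
q=rect('plate',W,.06,.11,(.54,.63,-.08,.09))
q=rect('plateS',S,.045,.11,(.54,.63,-.08,.09))
c=q.mean(0);n=np.linalg.svd(q-c)[2][2];print('plane',c,n,'tilt',np.arcsin(abs(n[2])))
rect('foot',W,.006,.02,(.48,.65,-.08,.09))
E
```

```text
rack +y far [0.5817 0.3135 0.0485] 0.0009
rack +y near [0.4611 0.3046 0.0552] 0.0017
rack -y near [0.4768 0.1365 0.0445] 0.0013
plate +y [0.5941 0.0619 0.0908] 0.0017
plate -y [ 0.5828 -0.051   0.0887] 0.0014
stA far [0.5789 0.2894 0.0947] 0.0
stA near [0.4709 0.2799 0.093 ] 0.0003
stB far [0.5848 0.1695 0.0943] 0.0013
stB near [0.4771 0.1606 0.0943] 0.0002
tray far-y [0.5988 0.3844 0.0214] 0.0008
tray near-y [0.4503 0.3851 0.0217] 0.0016
tray near+y [0.4506 0.494  0.0199] 0.0003
by z: rack [[0.583, 0.3141], [0.5928, 0.1423], [0.4759, 0.1362], [0.463, 0.3057]]Traceback (most recent call last):
  File "<stdin>", line 12, in <module>
  File "<stdin>", line 11, in rect
cv2.error: OpenCV(4.12.0) /io/opencv/modules/imgproc/src/convhull.cpp:143: error: (-215:Assertion failed) total >= 0 && (depth == CV_32F || depth == CV_32S) in function 'convexHull'
```

Run:
```python
from h import *
W=np.load('pics/Wtop.npy');S=np.load('pics/Wside.npy')
def rect(name,P,lo,hi,box):
    m=(P[...,2]>lo)&(P[...,2]<hi)&(P[...,0]>box[0])&(P[...,0]<box[1])&(P[...,1]>box[2])&(P[...,1]<box[3])
    q=P[m];r=cv2.minAreaRect(np.ascontiguousarray(q[:,None,:2],np.float32));print(name,len(q),np.round(r[0],4),np.round(r[1],4),round(r[2],2),'z',np.percentile(q[:,2],[5,50,95]).round(4));return q
rect('racktop',W,.036,.054,(.42,.63,.11,.33))
rect('wedge',W,.052,.08,(.45,.62,.205,.245))
rect('stA',W,.085,.1,(.42,.63,.26,.32));rect('stB',W,.085,.1,(.42,.63,.12,.2))
rect('tray',W,.012,.035,(.43,.63,.36,.52))
q=rect('plate',W,.06,.11,(.54,.63,-.08,.09))
q=rect('plateS',S,.05,.11,(.54,.65,-.08,.09))
c=q.mean(0);n=np.linalg.svd(q-c)[2][2];print('plane',c,n,'tilt',np.arcsin(abs(n[2])))
rect('foot',W,.006,.02,(.48,.65,-.08,.09))
# wedge top profile
m=(W[...,2]>.05)&(W[...,0]>.45)&(W[...,0]<.6)&(W[...,1]>.2)&(W[...,1]<.25)
q=W[m]
for x in np.arange(.47,.6,.01):
    s=q[abs(q[:,0]-x)<.004]
    if len(s):print(round(x,3),s[:,1].min().round(3),s[:,1].max().round(3),np.median(s[:,2]).round(4))
o=env.get_obs();r=R.from_quat(o['tcp_rot']);print(r.as_matrix().round(3))
```

```text
racktop 2442 [0.5313 0.2261] [0.1204 0.1733] 3.75 z [0.0415 0.0444 0.0479]
wedge 553 [0.5311 0.2252] [0.0996 0.032 ] 6.05 z [0.0532 0.0613 0.0699]
stA 175 [0.525  0.2858] [0.1089 0.0079] 3.79 z [0.0918 0.094  0.0968]
stB 182 [0.5323 0.1662] [0.1098 0.0083] 3.75 z [0.0905 0.094  0.0967]
tray 473 [0.5267 0.4416] [0.111  0.1506] 89.77 z [0.0139 0.0222 0.0251]
plate 199 [0.5935 0.0044] [0.1102 0.0171] 85.39 z [0.069  0.0885 0.091 ]
plateS 476 [ 0.6011 -0.0157] [0.0576 0.1523] 18.57 z [0.0508 0.0699 0.0916]
plane [0.59838507 0.00149696 0.07059029] [-0.58731678 -0.11031708 -0.80180368] tilt 0.930307401130311
foot 1142 [ 0.5993 -0.0036] [0.1449 0.1117] 85.14 z [0.0083 0.0116 0.0186]
0.48 0.205 0.236 0.0517
0.49 0.205 0.236 0.0533
0.5 0.207 0.238 0.0552
0.51 0.207 0.238 0.057
0.52 0.209 0.24 0.0587
0.53 0.209 0.24 0.0604
0.54 0.211 0.242 0.063
0.55 0.211 0.242 0.0645
0.56 0.213 0.244 0.067
0.57 0.213 0.244 0.0687
0.58 0.215 0.246 0.0697
[[ 0.967  0.254 -0.001]
 [ 0.254 -0.967  0.002]
 [-0.    -0.002 -1.   ]]
```

```bash
cat >> h.py <<'E'
def Rdown(yaw):  # tool x at yaw (deg), z down
    return R.from_euler('z',yaw,degrees=True)*R.from_quat([1,0,0,0])
def goal(pos,rot):
    o=env.get_obs();r0=R.from_quat(o['tcp_rot'])
    print('shift',r0.inv().apply(np.array(pos)-o['tcp_pos']).round(4).tolist(),'rot',(r0.inv()*rot).as_rotvec(degrees=True).round(2).tolist())
def st():
    o=env.get_obs();r=R.from_quat(o['tcp_rot']).as_matrix()
    print('t',o['clock'],'p',o['tcp_pos'].round(4),'yaw',np.degrees(np.arctan2(r[1,0],r[0,0])).round(2),'z',r[:,2].round(3),'F',np.round(o['contact_force'],1),'op',round(o['opening'],4),'ff',np.round(o['finger_force'],1),'q',np.round(o['joints'],2))
E
python3 - <<'E'
from h import *
st();goal((.47,-.2,.26),Rdown(6));goal((.5415,.2262,.2),Rdown(6))
E
```

```text
t 0.1 p [ 0.1395 -0.5313  0.2303] yaw 14.72 z [-0.001  0.002 -1.   ] F [-0.2 -0.5 -0.7] op 0.0853 ff 0.0 q [ 1.27  0.31  0.01  1.51 -0.    1.32 -0.03]
shift [0.4038, -0.2366, -0.0292] rot [-0.12, 0.01, 8.72]
shift [0.5812, -0.6305, 0.0316] rot [-0.12, 0.01, 8.72]
```

```bash
python3 -m jog '[[[0.03,-0.01,-0.01],[0,0,1]],[[0.07,-0.03,-0.02],[0,0,2]],[[0.11,-0.055,-0.03],[0,0,3]],[[0.15,-0.08,-0.03],[0,0,4]],[[0.19,-0.105,-0.03],[0,0,5]],[[0.23,-0.13,-0.03],[0,0,6]],[[0.27,-0.155,-0.03],[0,0,7]],[[0.31,-0.18,-0.03],[0,0,8]],[[0.35,-0.205,-0.03],[0,0,8.7]],[[0.39,-0.23,-0.03],[0,0,8.7]],[[0.404,-0.237,-0.03],[0,0,8.7]]]' 0.55
python3 - <<'E'
from h import *
st();goal((.5415,.2262,.2),Rdown(6))
E
```

```text
clock: 1.2
tcp_pos: [0.4734, -0.1934, 0.2609]
tcp_rot: [0.998, 0.057, 0.001, -0.002]
contact_force: [-0.6, -0.3, 0.3]
opening: 0.0469
finger_force: 0.0
t 1.2 p [ 0.4734 -0.1934  0.2609] yaw 6.57 z [ 0.001  0.004 -1.   ] F [-0.6 -0.3  0.3] op 0.0469 ff 0.0 q [ 0.61  0.23 -0.31  1.55  0.07  1.37 -1.16]
shift [0.1156, -0.4088, 0.0628] rot [-0.23, -0.1, 0.57]
```

```bash
python3 -m jog '[[[0.01,-0.03,0],[0,0,0]],[[0.02,-0.07,0],[0,0,0]],[[0.03,-0.11,0],[0,0,0]],[[0.042,-0.15,0],[0,0,0]],[[0.055,-0.19,0.01],[0,0,0]],[[0.067,-0.23,0.02],[0,0,0]],[[0.078,-0.27,0.03],[0,0,0]],[[0.09,-0.31,0.04],[0,0,0.5]],[[0.1,-0.35,0.05],[0,0,0.5]],[[0.11,-0.39,0.06],[0,0,0.5]],[[0.115,-0.409,0.063],[0,0,0.5]],[[0.115,-0.409,0.063],[0,0,0.5]],[[0.115,-0.409,0.063],[0,0,0.5]]]'
python3 - <<'E'
from h import *
st();goal((.5415,.2262,.048),Rdown(6));cap('side','s1')
E
```

```text
clock: 2.5
tcp_pos: [0.5415, 0.2181, 0.1976]
tcp_rot: [0.999, 0.048, -0.001, 0.001]
contact_force: [0.4, -1.2, -0.5]
opening: 0.0468
finger_force: 0.0
t 2.5 p [0.5415 0.2181 0.1976] yaw 5.55 z [-0.001 -0.001 -1.   ] F [ 0.4 -1.2 -0.5] op 0.0468 ff 0.0 q [-0.06  0.45 -0.51  1.45  0.22  1.3  -2.06]
shift [0.001, -0.0083, 0.1496] rot [0.08, 0.08, -0.45]
```

View pics/s1.png

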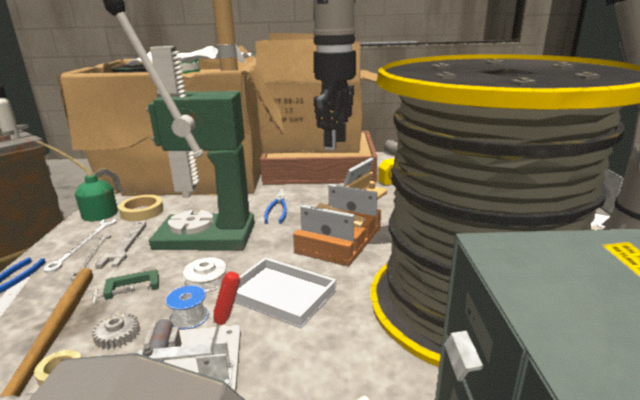

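```bash
python3 -m jog '[[[0.001,-0.007,0.02],[0,0,-0.4]],[[0.001,-0.007,0.05],[0,0,-0.4]],[[0.001,-0.007,0.08],[0,0,-0.4]],[[0.001,-0.007,0.11],[0,0,-0.4]],[[0.001,-0.007,0.13],[0,0,-0.4]],[[0.001,-0.007,0.141],[0,0,-0.4]],[[0.001,-0.007,0.146],[0,0,-0.4]],[[0.001,-0.007,0.149],[0,0,-0.4]],[[0.001,-0.007,0.149],[0,0,-0.4]]]'
python3 - <<'E'
from h import *
st();goal((.5415,.2262,.048),Rdown(6))
E
```

```text
clock: 3.45
tcp_pos: [0.5428, 0.2257, 0.0501]
tcp_rot: [0.999, 0.051, 0.001, -0.0]
contact_force: [0.8, -0.7, 1.0]
opening: 0.0469
finger_force: 0.0
t 3.45 p [0.5428 0.2257 0.0501] yaw 5.88 z [ 0.001  0.    -1.   ] F [ 0.8 -0.7  1. ] op 0.0469 ff 0.0 q [-0.1   0.59 -0.47  1.62  0.3   1.   -2.13]
shift [-0.0012, -0.0007, 0.0021] rot [-0.01, -0.09, -0.12]
```

Close, then lift.

```bash
python3 -m jog '[[[0,0,0.001],[0,0,0]],[[0,0,0.001],[0,0,0]],[[0,0,0.001],[0,0,0]],[[0,0,0.001],[0,0,0]],[[0,0,0.001],[0,0,0]],[[0,0,-0.01],[0,0,0]],[[0,0,-0.03],[0,0,0]],[[0,0,-0.06],[0,0,0]],[[0,0,-0.09],[0,0,0]],[[0,0,-0.12],[0,0,0]],[[0,0,-0.125],[0,0,0]]]' 0
python3 - <<'E'
from h import *
st();goal((.5365,.425,.11),Rdown(6));
E
```

```text
clock: 4.55
tcp_pos: [0.5439, 0.2272, 0.1786]
tcp_rot: [0.999, 0.052, 0.003, -0.001]
contact_force: [0.6, 0.3, -0.3]
opening: 0.0303
finger_force: 61.6
t 4.55 p [0.5439 0.2272 0.1786] yaw 5.92 z [ 0.007  0.003 -1.   ] F [ 0.6  0.3 -0.3] op 0.0303 ff 61.6 q [-0.07  0.47 -0.51  1.48  0.23  1.25 -2.08]
shift [0.0126, -0.1974, 0.0691] rot [-0.14, -0.4, -0.08]
```

```bash
python3 -m jog '[[[0.002,-0.02,0],[0,0,0]],[[0.004,-0.05,0],[0,0,0]],[[0.006,-0.08,0],[0,0,0]],[[0.008,-0.11,0],[0,0,0]],[[0.01,-0.14,0],[0,0,0]],[[0.012,-0.17,0.01],[0,0,0]],[[0.012,-0.19,0.03],[0,0,0]],[[0.012,-0.205,0.05],[0,0,0]],[[0.012,-0.205,0.07],[0,0,0]],[[0.012,-0.205,0.07],[0,0,0]]]'
python3 - <<'E'
from h import *
st();goal((.5365,.435,.01),Rdown(6));cap('side','s2');p,d=cap('top','t2')
cv2.imwrite('pics/c2.png',np.hstack([cv2.imread('pics/s2.png')[:330,140:540],cv2.imread('pics/t2.png')[:330,100:500]]))
E
```

```text
clock: 5.55
tcp_pos: [0.5297, 0.4288, 0.0987]
tcp_rot: [0.999, 0.053, -0.004, 0.003]
contact_force: [-0.4, -0.5, -1.7]
opening: 0.0307
finger_force: 61.6
t 5.55 p [0.5297 0.4288 0.0987] yaw 6.03 z [-0.008 -0.007 -1.   ] F [-0.4 -0.5 -1.7] op 0.0307 ff 61.6 q [-0.43  0.73 -0.48  1.26  0.33  1.24 -2.39]
shift [0.0082, -0.006, 0.0886] rot [0.37, 0.5, 0.03]
```

View pics/c2.png

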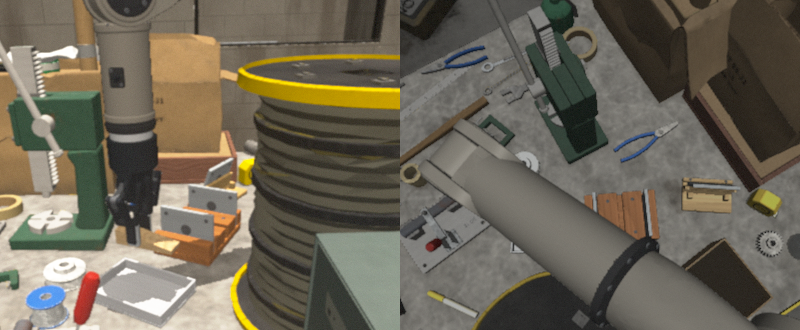

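The wedge is held level, and the forearm passes over the drum's edge at about (600,310) in the composite. I'll check its clearance.

Run:
```python
from h import *
d=np.load('pics/t2.npy');W=world('top',d)
for u,v in [(170,180),(200,200),(250,215),(300,260),(340,290),(370,310),(400,330)]: print(u,v,W[v,u].round(3))
for x0 in (.3,.35):
    m=(W[...,2]>.42)&(abs(W[...,0]-x0)<.01)
    q=W[m];print(x0,q.min(0).round(3),q.max(0).round(3))
```

```text
170 180 [0.497 0.405 0.521]
200 200 [0.47  0.365 0.536]
250 215 [0.45  0.309 0.557]
300 260 [0.403 0.259 0.581]
340 290 [0.377 0.225 0.599]
370 310 [0.361 0.202 0.609]
400 330 [0.347 0.181 0.618]
0.3 [0.292 0.057 0.568] [0.31  0.201 0.647]
0.35 [0.34  0.086 0.534] [0.36  0.27  0.634]
```

```bash
python3 -m jog '[[[0,0,0.015],[0,0,0]],[[0,0,0.03],[0,0,0]],[[0,0,0.045],[0,0,0]],[[0,0,0.06],[0,0,0]],[[0,0,0.072],[0,0,0]],[[0,0,0.08],[0,0,0]],[[0,0,0.08],[0,0,0]],[[0,0,0.08],[0,0,0]]]'
python3 - <<'E'
from h import *
st()
E
```

```text
clock: 6.45
tcp_pos: [0.533, 0.4312, 0.0244]
tcp_rot: [0.999, 0.052, 0.0, -0.0]
contact_force: [-0.2, 0.8, -0.9]
opening: 0.0306
finger_force: 61.6
t 6.45 p [0.533  0.4312 0.0244] yaw 5.92 z [ 0.  0. -1.] F [-0.2  0.8 -0.9] op 0.0306 ff 61.6 q [-0.44  0.8  -0.46  1.33  0.37  1.1  -2.41]
```

```bash
python3 -m jog '[[[0,0,0.005],[0,0,0]],[[0,0,0.009],[0,0,0]],[[0,0,0.012],[0,0,0]],[[0,0,0.014],[0,0,0]],[[0,0,0.0155],[0,0,0]],[[0,0,0.0155],[0,0,0]]]'
python3 - <<'E'
from h import *
st()
E
```

```text
clock: 7.05
tcp_pos: [0.5329, 0.431, 0.0089]
tcp_rot: [0.999, 0.052, 0.0, -0.0]
contact_force: [0.4, -0.3, -0.6]
opening: 0.0307
finger_force: 61.6
t 7.05 p [0.5329 0.431  0.0089] yaw 5.92 z [ 0.  0. -1.] F [ 0.4 -0.3 -0.6] op 0.0307 ff 61.6 q [-0.44  0.82 -0.46  1.34  0.37  1.07 -2.42]
```

```bash
python3 -m jog '[[[0,0,0.001],[0,0,0]],[[0,0,0.001],[0,0,0]],[[0,0,0.001],[0,0,0]],[[0,0,0],[0,0,0]],[[0,0,-0.02],[0,0,0]],[[0,0,-0.05],[0,0,0]],[[0,0,-0.09],[0,0,0]],[[0,0,-0.13],[0,0,0]],[[0,0,-0.17],[0,0,0]],[[0,0,-0.19],[0,0,0]],[[0,0,-0.19],[0,0,0]]]' 0.5
python3 - <<'E'
from h import *
st()
# plate grasp: re-fit from depth
W=np.load('pics/Wtop.npy');S=np.load('pics/Wside.npy')
m=(W[...,2]>.084)&(W[...,0]>.56)&(W[...,0]<.62)&(W[...,1]>-.08)&(W[...,1]<.09);q=W[m]
r=cv2.minAreaRect(np.ascontiguousarray(q[:,None,:2],np.float32));print('top edge',r,q[:,2].max())
for y in np.arange(-.045,.06,.01):
    s=q[abs(q[:,1]-y)<.003];print(round(y,3),s[:,0].min().round(4),s[:,0].max().round(4),np.median(s[:,2]).round(4))
m=(S[...,2]>.055)&(S[...,0]>.56)&(S[...,0]<.65)&(S[...,1]>-.055)&(S[...,1]<.07)&(S[...,2]<.11);q=S[m]
print(len(q));
for z in np.arange(.055,.1,.005):
    s=q[abs(q[:,2]-z)<.0025]
    if len(s)>5: a=np.polyfit(s[:,1],s[:,0],1);print(round(z,3),len(s),'x at y=0',a[1].round(4),'slope',a[0].round(3),s[:,1].min().round(3),s[:,1].max().round(3))
E
```

```text
clock: 8.15
tcp_pos: [0.5344, 0.433, 0.2041]
tcp_rot: [0.999, 0.051, 0.004, -0.003]
contact_force: [0.6, 0.9, 0.7]
opening: 0.0427
finger_force: 0.0
t 8.15 p [0.5344 0.433  0.2041] yaw 5.9 z [ 0.007  0.007 -1.   ] F [0.6 0.9 0.7] op 0.0427 ff 0.0 q [-0.44  0.66 -0.5   1.11  0.3   1.43 -2.36]
top edge ((0.5896281599998474, 0.004397634416818619), (0.10959281772375107, 0.009207488968968391), 84.80835723876953) 0.09372262281402843
-0.045 0.581 0.5881 0.0889
-0.035 0.5836 0.5883 0.0889
-0.025 0.5835 0.5918 0.0884
-0.015 0.5846 0.5911 0.0887
-0.005 0.5843 0.5912 0.089
0.005 0.5869 0.5914 0.089
0.015 0.587 0.5951 0.0882
0.025 0.5869 0.5944 0.0893
0.035 0.5882 0.5942 0.0897
0.045 0.5901 0.5947 0.0885
0.055 0.5901 0.5977 0.0881
334
0.055 23 x at y=0 0.5955 slope 0.106 -0.045 0.06
0.06 37 x at y=0 0.5944 slope 0.109 -0.049 0.059
0.065 38 x at y=0 0.5929 slope 0.102 -0.05 0.061
0.07 38 x at y=0 0.5912 slope 0.1 -0.046 0.06
0.075 38 x at y=0 0.5896 slope 0.111 -0.048 0.06
0.08 37 x at y=0 0.5877 slope 0.098 -0.048 0.061
0.085 42 x at y=0 0.5863 slope 0.103 -0.045 0.062
0.09 78 x at y=0 0.5869 slope 0.088 -0.047 0.061
```

```bash
cat >> h.py <<'E'
a=np.radians(-5.5);T=np.array([.5893,.0045,.0895])
d=np.array([np.sin(.3)*np.cos(a),np.sin(.3)*np.sin(a),-np.cos(.3)])
x=np.array([-np.sin(a),np.cos(a),0]);PG=R.from_matrix(np.stack([x,np.cross(d,x),d],1))
E
python3 - <<'E'
from h import *
goal(T-.07*d,Rdown(84.5));goal(T-.07*d,PG)
E
```

```text
shift [-0.01, 0.4281, 0.0451] rot [0.01, -0.59, -78.6]
shift [-0.01, 0.4281, 0.0451] rot [-14.39, 11.2, -78.06]
```

```bash
python3 -m jog '[[[0,0.03,0],[0,0,-4]],[[0,0.07,0],[0,0,-11]],[[0,0.11,0],[0,0,-18]],[[-0.002,0.15,0],[0,0,-25]],[[-0.003,0.19,0],[0,0,-32]],[[-0.004,0.23,0],[0,0,-39]],[[-0.005,0.27,0],[0,0,-46]],[[-0.006,0.31,0],[0,0,-53]],[[-0.007,0.35,0],[0,0,-60]],[[-0.008,0.385,0.01],[0,0,-67]],[[-0.01,0.41,0.02],[0,0,-74]],[[-0.01,0.428,0.03],[0,0,-78.6]],[[-0.01,0.428,0.03],[0,0,-78.6]],[[-0.01,0.428,0.03],[0,0,-78.6]]]' 0.4
python3 - <<'E'
from h import *
st();goal(T-.06*d,PG)
E
```

```text
clock: 9.55
tcp_pos: [0.5663, 0.0048, 0.168]
tcp_rot: [0.741, 0.672, -0.0, -0.001]
contact_force: [-0.0, 1.0, 1.4]
opening: 0.0341
finger_force: 0.0
t 9.55 p [0.5663 0.0048 0.168 ] yaw 84.4 z [-0.002  0.001 -1.   ] F [-0.   1.   1.4] op 0.0341 ff 0.0 q [ 0.5   0.5  -0.77  1.54  0.36  1.25 -0.42]
shift [0.0019, 0.0052, 0.0211] rot [-17.31, -0.05, -0.11]
```

```bash
python3 -m jog '[[[0.001,0.002,0.005],[-4,0,0]],[[0.001,0.003,0.01],[-9,0,0]],[[0.002,0.005,0.02],[-14,0,0]],[[0.002,0.005,0.021],[-17.3,0,0]],[[0.002,0.005,0.021],[-17.3,0,0]],[[0.002,0.005,0.021],[-17.3,0,0]]]'
python3 - <<'E'
from h import *
st();goal(T+.032*d,PG);cap('side','s3')
s=cv2.imread('pics/s3.png');cv2.imwrite('pics/s3c.png',cv2.resize(s[90:250,280:420],None,fx=3.5,fy=3.5,interpolation=2))
E
```

```text
clock: 10.15
tcp_pos: [0.5726, 0.0075, 0.1488]
tcp_rot: [0.731, 0.665, 0.102, 0.111]
contact_force: [-0.5, 0.0, 1.3]
opening: 0.0343
finger_force: 0.0
t 10.15 p [0.5726 0.0075 0.1488] yaw 84.63 z [ 0.297 -0.027 -0.955] F [-0.5  0.   1.3] op 0.0343 ff 0.0 q [ 0.57  0.32 -0.78  1.86  0.42  0.79 -0.5 ]
shift [-0.0015, -0.0016, 0.0936] rot [0.16, -0.06, 0.12]
```

View pics/s3c.png

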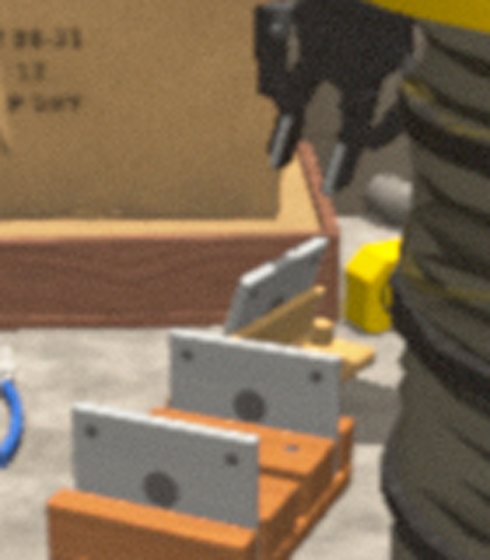

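The open fingertips, at (280,160) and (333,188) in the crop, straddle the plate's plane, whose top edge runs (245,283)–(322,240). The rack is clear and both stored plates are in place, so I'll descend along the plate.

```bash
python3 -m jog '[[[-0.001,-0.001,0.015],[0,0,0]],[[-0.001,-0.001,0.035],[0,0,0]],[[-0.001,-0.001,0.055],[0,0,0]],[[-0.001,-0.001,0.07],[0,0,0]],[[-0.001,-0.001,0.083],[0,0,0]],[[-0.001,-0.001,0.09],[0,0,0]],[[-0.001,-0.001,0.0935],[0,0,0]],[[-0.001,-0.001,0.0935],[0,0,0]],[[-0.001,-0.001,0.0935],[0,0,0]]]'
python3 - <<'E'
from h import *
st();goal(T+.032*d,PG)
E
```

```text
clock: 11.1
tcp_pos: [0.5994, 0.0023, 0.059]
tcp_rot: [0.732, 0.665, 0.102, 0.112]
contact_force: [1.0, -0.3, -1.1]
opening: 0.0341
finger_force: 0.0
t 11.1 p [0.5994 0.0023 0.059 ] yaw 84.53 z [ 0.297 -0.028 -0.954] F [ 1.  -0.3 -1.1] op 0.0341 ff 0.0 q [ 0.45  0.48 -0.66  1.89  0.6   0.64 -0.66]
shift [0.0013, -0.0008, -0.0002] rot [0.19, -0.01, 0.02]
```

```bash
python3 -m jog '[[[0.001,-0.0005,0],[0,0,0]],[[0.001,-0.0005,0],[0,0,0]],[[0.001,-0.0005,0],[0,0,0]],[[0.001,-0.0005,0],[0,0,0]],[[0.001,-0.0005,0],[0,0,0]],[[0.001,-0.0005,0],[0,0,0]]]' 0
```

```text
clock: 11.7
tcp_pos: [0.5985, 0.0034, 0.0586]
tcp_rot: [0.731, 0.665, 0.101, 0.112]
contact_force: [-3.2, -0.7, 5.8]
opening: 0.0073
finger_force: 60.8
```

```bash
python3 -m jog '[[[0,0,-0.006],[0,0,0]],[[0,0,-0.015],[0,0,0]],[[0,0,-0.03],[0,0,0]],[[0,0,-0.05],[0,0,0]],[[0,0,-0.075],[0,0,0]],[[0,0,-0.1],[0,0,0]],[[0,0,-0.125],[0,0,0]],[[0,0,-0.145],[0,0,0]],[[0,0,-0.145],[0,0,0]],[[0,0,-0.145],[0,0,0]]]'
python3 - <<'E'
from h import *
st();goal((.55,.1,.22),Rdown(4));goal((.53,.2257,.2),Rdown(4))
E
```

```text
clock: 12.7
tcp_pos: [0.5548, 0.007, 0.1964]
tcp_rot: [0.732, 0.665, 0.101, 0.111]
contact_force: [-0.2, -0.8, -2.6]
opening: 0.0071
finger_force: 59.6
t 12.7 p [0.5548 0.007  0.1964] yaw 84.48 z [ 0.295 -0.029 -0.955] F [-0.2 -0.8 -2.6] op 0.0071 ff 59.6 q [ 0.65  0.23 -0.84  1.83  0.31  0.88 -0.42]
shift [0.0921, -0.006, -0.0267] rot [14.35, -12.07, 79.84]
shift [0.2153, -0.0425, -0.0172] rot [14.35, -12.07, 79.84]
```

```bash
python3 -m jog '[[[0,0,-0.01],[4,0,0]],[[0,0,-0.02],[9,0,0]],[[0,0,-0.02],[14,0,0]],[[0,0,-0.02],[17.2,0,0]],[[0,0,-0.02],[17.2,0,0]],[[0,0,-0.02],[17.2,0,0]]]'
python3 - <<'E'
from h import *
st();goal((.53,.2257,.21),Rdown(4))
E
```

```text
clock: 13.3
tcp_pos: [0.549, 0.008, 0.2139]
tcp_rot: [0.74, 0.673, -0.0, -0.0]
contact_force: [-0.1, 0.6, -2.9]
opening: 0.0069
finger_force: 59.7
t 13.3 p [0.549  0.008  0.2139] yaw 84.54 z [-0.001  0.    -1.   ] F [-0.1  0.6 -2.9] op 0.0069 ff 59.7 q [ 0.54  0.43 -0.81  1.52  0.32  1.33 -0.4 ]
shift [0.2149, -0.0396, 0.004] rot [-0.05, 0.01, 80.54]
```

```bash
python3 -m jog '[[[0.01,0,0],[0,0,4]],[[0.03,-0.004,0],[0,0,11]],[[0.05,-0.008,0],[0,0,18]],[[0.07,-0.012,0],[0,0,25]],[[0.09,-0.016,0],[0,0,32]],[[0.11,-0.02,0],[0,0,39]],[[0.13,-0.024,0],[0,0,46]],[[0.15,-0.028,0],[0,0,53]],[[0.17,-0.032,0],[0,0,60]],[[0.19,-0.036,0],[0,0,67]],[[0.205,-0.038,0],[0,0,73]],[[0.215,-0.0395,0.004],[0,0,78]],[[0.215,-0.0395,0.004],[0,0,80.5]],[[0.215,-0.0395,0.004],[0,0,80.5]],[[0.215,-0.0395,0.004],[0,0,80.5]],[[0.215,-0.0395,0.004],[0,0,80.5]]]'
python3 - <<'E'
from h import *
st();goal((.53,.2257,.11),Rdown(4));cap('top','t4');cap('side','s4')
W=world('side',np.load('pics/s4.npy'))
m=(W[...,1]<.255)&(W[...,1]>.2)&(W[...,0]>.45)&(W[...,0]<.6)&(W[...,2]>.1)&(W[...,2]<.25);q=W[m];print(len(q))
lo=q[q[:,2]<.19];a=np.linalg.lstsq(np.c_[lo[:,0]-.53,lo[:,2]-.18,np.ones(len(lo))],lo[:,1],rcond=None)[0];print('plane y=',a)
print(np.percentile(q,[1,99],axis=0).round(4))
for z in np.arange(.15,.21,.01):
    s=q[abs(q[:,2]-z)<.004]
    if len(s):print(round(z,3),len(s),s[:,0].min().round(4),s[:,0].max().round(4))
s=cv2.imread('pics/s4.png')[90:270,260:420];cv2.imwrite('pics/s4c.png',cv2.resize(s,None,fx=3.3,fy=3.3,interpolation=2))
E
```

```text
clock: 14.9
tcp_pos: [0.5307, 0.225, 0.2115]
tcp_rot: [0.999, 0.035, 0.001, 0.0]
contact_force: [0.8, -0.1, -2.9]
opening: 0.0073
finger_force: 59.6
t 14.9 p [0.5307 0.225  0.2115] yaw 4.02 z [ 0.002 -0.001 -1.   ] F [ 0.8 -0.1 -2.9] op 0.0073 ff 59.6 q [-0.03  0.43 -0.57  1.45  0.24  1.32 -2.12]
shift [-0.0008, -0.0008, 0.1015] rot [0.04, -0.11, 0.02]
2273
plane y= [0.07465749 0.00766187 0.22949527]
[[0.4758 0.2212 0.167 ]
 [0.5836 0.2432 0.2473]]
0.17 200 0.4755 0.5839
0.18 215 0.4759 0.5854
0.19 218 0.4748 0.5844
0.2 221 0.4748 0.5847
```

View pics/s4c.png

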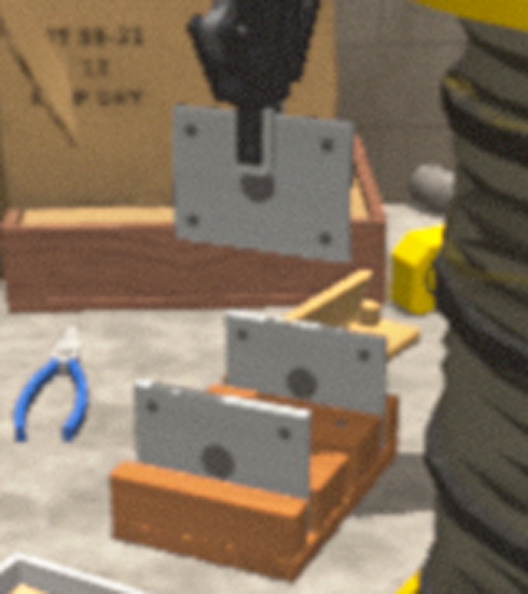

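```bash
python3 -m jog '[[[0,-0.0005,0.015],[0,0,0]],[[0,-0.0005,0.04],[0,0,0]],[[0,-0.0005,0.065],[0,0,0]],[[0,-0.0005,0.085],[0,0,0]],[[0,-0.0005,0.098],[0,0,0]],[[0,-0.0005,0.106],[0,0,0]],[[0,-0.0005,0.11],[0,0,0]],[[0,-0.0005,0.11],[0,0,0]],[[0,-0.0005,0.11],[0,0,0]]]'
python3 - <<'E'
from h import *
st()
cap('side','s5');S=world('side',np.load('pics/s5.npy'))
for nm,lo,hi in(('A',.275,.303),('mid',.215,.245),('B',.15,.185)):
    m=(S[...,1]<hi)&(S[...,1]>lo)&(S[...,0]>.48)&(S[...,0]<.575)&(S[...,2]>.06)&(S[...,2]<.085+.03*(nm=='mid'));q=S[m]
    a=np.linalg.lstsq(np.c_[q[:,0]-.53,q[:,2]-.08,np.ones(len(q))],q[:,1],rcond=None)[0];print(nm,len(q),a.round(4))
s=cv2.imread('pics/s5.png')[130:270,280:420];cv2.imwrite('pics/s5c.png',cv2.resize(s,None,fx=4,fy=4,interpolation=2))
E
```

```text
clock: 15.9
tcp_pos: [0.5317, 0.2266, 0.1025]
tcp_rot: [0.999, 0.035, 0.002, -0.0]
contact_force: [0.1, 0.4, -2.5]
opening: 0.0074
finger_force: 59.7
t 15.9 p [0.5317 0.2266 0.1025] yaw 4.02 z [ 0.004  0.001 -1.   ] F [ 0.1  0.4 -2.5] op 0.0074 ff 59.7 q [-0.05  0.53 -0.54  1.6   0.3   1.09 -2.17]
A 528 [ 0.0669 -0.0006  0.2905]
mid 930 [0.0739 0.0306 0.231 ]
B 107 [0.1171 0.0013 0.1722]
```

View pics/s5c.png

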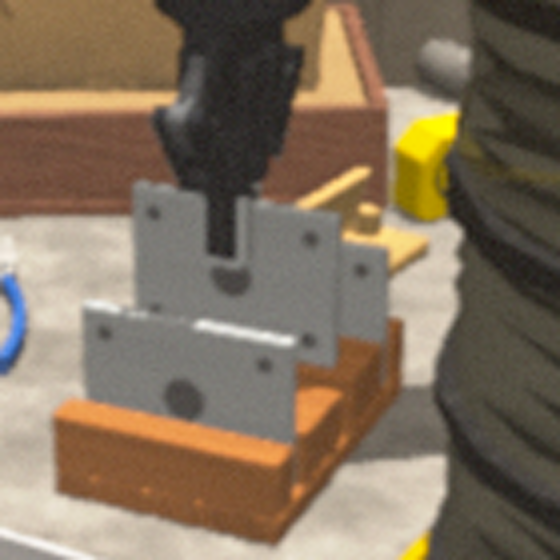

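The plate hangs centred above the middle groove: its face is at y 0.231, the mean of the two stored plates' faces. I'll insert it slowly.

```bash
python3 -m jog '[[[0,0,0.004],[0,0,0]],[[0,0,0.008],[0,0,0]],[[0,0,0.012],[0,0,0]],[[0,0,0.016],[0,0,0]],[[0,0,0.02],[0,0,0]],[[0,0,0.024],[0,0,0]],[[0,0,0.028],[0,0,0]],[[0,0,0.031],[0,0,0]],[[0,0,0.034],[0,0,0]],[[0,0,0.034],[0,0,0]]]'
python3 - <<'E'
from h import *
st()
E
```

```text
clock: 16.95
tcp_pos: [0.5307, 0.2259, 0.067]
tcp_rot: [0.999, 0.035, 0.0, 0.0]
contact_force: [-0.7, 0.5, -2.2]
opening: 0.0073
finger_force: 59.7
t 16.95 p [0.5307 0.2259 0.067 ] yaw 4.02 z [ 0.001 -0.001 -1.   ] F [-0.7  0.5 -2.2] op 0.0073 ff 59.7 q [-0.06  0.56 -0.52  1.64  0.32  1.02 -2.19]
```

```bash
python3 -m jog '[[[0,0,0.001],[0,0,0]],[[0,0,0.002],[0,0,0]],[[0,0,0.003],[0,0,0]],[[0,0,0.004],[0,0,0]],[[0,0,0.004],[0,0,0]]]'
```

```text
clock: 17.45
tcp_pos: [0.531, 0.226, 0.0634]
tcp_rot: [0.999, 0.035, 0.001, 0.0]
contact_force: [-0.1, -0.3, -3.0]
opening: 0.0071
finger_force: 59.7
```

```bash
python3 -m jog '[[[0,0,0.001],[0,0,0]],[[0,0,0.0015],[0,0,0]],[[0,0,0.002],[0,0,0]],[[0,0,0.002],[0,0,0]]]'
```

```text
clock: 17.85
tcp_pos: [0.5314, 0.2263, 0.0627]
tcp_rot: [0.999, 0.035, 0.001, 0.0]
contact_force: [0.2, -0.4, 4.4]
opening: 0.0068
finger_force: 61.0
```

The plate touched the groove floor, so I'll release and retreat upward.

```bash
python3 -m jog '[[[0,0,-0.001],[0,0,0]],[[0,0,-0.001],[0,0,0]],[[0,0,-0.001],[0,0,0]],[[0,0,-0.001],[0,0,0]],[[0,0,-0.01],[0,0,0]],[[0,0,-0.025],[0,0,0]],[[0,0,-0.045],[0,0,0]],[[0,0,-0.08],[0,0,0]],[[0,0,-0.12],[0,0,0]],[[0,0,-0.16],[0,0,0]],[[0,0,-0.18],[0,0,0]],[[0,0,-0.18],[0,0,0]]]' 0.35
python3 - <<'E'
from h import *
st()
E
python3 -m jog '[[[0,0.03,0],[0,0,0]],[[0,0.07,0],[0,0,0]],[[0,0.11,0],[0,0,0]],[[-0.01,0.15,0],[0,0,0]],[[-0.02,0.19,0],[0,0,0]],[[-0.03,0.23,0],[0,0,0]],[[-0.04,0.27,0],[0,0,0]],[[-0.05,0.31,0],[0,0,0]],[[-0.06,0.35,0],[0,0,0]],[[-0.07,0.39,0],[0,0,0]],[[-0.07,0.42,0],[0,0,0]],[[-0.07,0.43,0],[0,0,0]],[[-0.07,0.43,0],[0,0,0]]]'
python3 - <<'E'
from h import *
st();cap('side','s6');cap('top','t6')
W=world('top',np.load('pics/t6.npy'))
def rect(name,lo,hi,box):
    m=(W[...,2]>lo)&(W[...,2]<hi)&(W[...,0]>box[0])&(W[...,0]<box[1])&(W[...,1]>box[2])&(W[...,1]<box[3]);q=W[m]
    if len(q)<5: print(name,'none');return
    r=cv2.minAreaRect(np.ascontiguousarray(q[:,None,:2],np.float32));print(name,len(q),np.round(r[0],4),np.round(r[1],4),round(r[2],2),np.percentile(q[:,2],[5,50,95]).round(4))
for n,a,b in(('A',.26,.32),('mid',.2,.25),('B',.13,.19)):rect(n,.085,.12,(.42,.63,a,b))
rect('rack',.036,.054,(.42,.63,.11,.33));rect('wedge',.006,.06,(.458,.592,.395,.485))
s=cv2.imread('pics/s6.png')[150:330,230:400];t=cv2.imread('pics/t6.png')[150:280,200:380]
f=lambda i:cv2.resize(i,(400,int(400*i.shape[0]/i.shape[1])),interpolation=2)
s,t=f(s),f(t);t=cv2.copyMakeBorder(t,0,s.shape[0]-t.shape[0],0,0,0);cv2.imwrite('pics/f6.png',np.hstack([s,t]))
E
```

```text
clock: 19.05
tcp_pos: [0.5329, 0.228, 0.2474]
tcp_rot: [0.999, 0.035, 0.006, -0.002]
contact_force: [0.3, -0.0, -0.3]
opening: 0.0301
finger_force: 0.0
t 19.05 p [0.5329 0.228  0.2474] yaw 4.03 z [ 0.011  0.004 -1.   ] F [ 0.3 -0.  -0.3] op 0.0301 ff 0.0 q [-0.04  0.41 -0.58  1.39  0.23  1.39 -2.11]
clock: 20.35
tcp_pos: [0.4904, -0.209, 0.2409]
tcp_rot: [0.999, 0.033, 0.0, -0.0]
contact_force: [0.1, 0.9, 0.3]
opening: 0.03
finger_force: 0.0
t 20.35 p [ 0.4904 -0.209   0.2409] yaw 3.84 z [ 0.001  0.    -1.   ] F [0.1 0.9 0.3] op 0.03 ff 0.0 q [ 0.67  0.3  -0.39  1.53  0.11  1.34 -1.23]
A 174 [0.5252 0.2858] [0.109  0.0079] 3.81 [0.0914 0.0943 0.0967]
mid 170 [0.5312 0.2263] [0.1085 0.008 ] 3.88 [0.0908 0.0942 0.0964]
B 184 [0.5321 0.1661] [0.1093 0.0084] 3.84 [0.0895 0.0941 0.0962]
rack 2736 [0.5315 0.2262] [0.1205 0.1732] 3.81 [0.0415 0.0443 0.047 ]
wedge 623 [0.5244 0.4404] [0.0887 0.1321] 86.22 [0.0067 0.0187 0.0283]
```

View pics/f6.png

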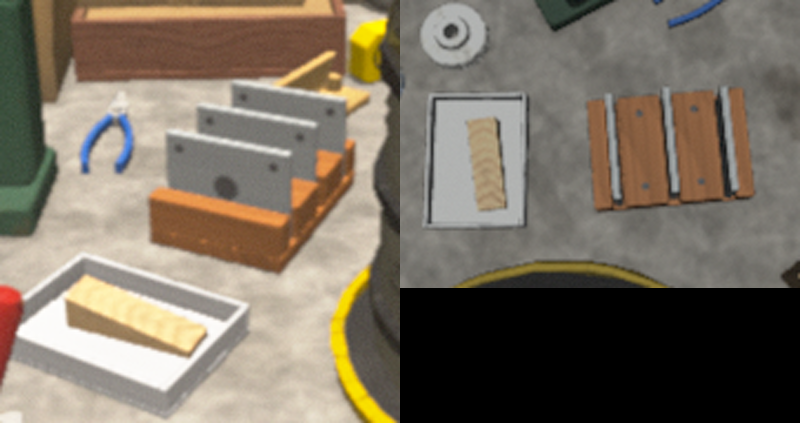

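The wedge lies flat in the tray, at (487,163) in the composite. All three plates stand at the same height (tops at 0.094 m), with the new one centred in the middle groove at (670,142).

```bash
python3 -c "
from workcell import workorder;print(workorder.job_done())"
```

```text
the job is handed in; nothing more can be done
None
```

The job is handed in: the wedge lies flat in the tray, the jig plate stands fully down and centred in the middle groove, and the two stored plates stayed in place, with the robot's clock at about 20 s of the 58 s allowed.

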